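# Shift the slide grinder into its polishing gear and lock the gate

### The job

Put the bench slide grinder into its polishing gear, only pushing with the fingertips and never gripping: push the black-balled gear lever along the H-shaped gate, out of the left-hand column, across the middle and fully home into the far right slot, the one with the green dot at its end. Then push the lock slide, by the upright red knob beside the gate, fully to the left, so that its bar closes the slot behind the lever. Push gently, and leave the loose cassettes on and beside the machine and the slide rack in front of it where they are.

Things in the scene. Friction and masses are not known exactly. Their poses are not given: they have to be found in the camera images.
- grinder: white bench slide grinder, 310 x 240 mm, deck 100 mm high, fixed. Origin: centre of its underside; -x points out of its front, roughly to the robot, +y to its left. Behind on the deck: lap bowl, radius 88 mm, centre 58 mm far of the origin, rim 127 mm above the bench; steel water pipe 186 mm high in the far left corner. Gate plate on the front deck, lock knob right of it
- gate_center (a point): middle of the H-gate, on top of its steel plate: (-0.088, 0.060, 0.104) in the grinder's frame; below, far/near is the grinder's +x/-x, left/right its +y/-y. Two columns along x, 14 mm left and right of here, slots 13 mm wide; one crossing at x = 0, 14 mm wide. Tongue ends are round: a lever pushed sideways from within 4 mm of x = 0 (at the plate) is led through. Stem 10 mm thick
- green_dot (a point): green dot on the plate at the end of the far right slot (the target), 40 mm far and 14 mm right of the gate's middle. The other slots end at a blue (far left), red (near left) and yellow (near right) dot
- lever_knob (a point): centre of the black ball, 30 mm in diameter, on the gear lever, 148 mm from the lever's pivot, which lies 80 mm below gate_center. Upright, it is 68 mm above the plate. From the gate's middle: x = 148 mm * sin(lever_fore) * cos(lever_side), y = -148 mm * sin(lever_side). The lever stays where it is left; 2 to 3 N at the ball moves it
- lever_fore (a joint): tilt of the gear lever away from the robot (rad): 0 is in line with the crossing, +0.29 the far end of a slot, -0.29 the near end. At the start the lever stands anywhere along the left column
- lever_side (a joint): sideways tilt of the gear lever (rad): -0.175 in the left column, +0.175 in the right column; it can change only along the crossing
- lock_knob (a point): red upright knob of the lock slide, 18 mm in diameter, from 19 to 51 mm above the gate plate, this point at 37 mm; when open it stands 11 mm far and 80 mm right of the gate's middle. Its flat steel bar lies on the plate and points left to the right column
- lock (a joint): travel of the lock slide to the left (m): 0 open, 0.026 fully closed; starts open. Closed, its 10 mm wide bar lies across the far right slot, 6 to 16 mm far of the gate's middle: a lever not fully home stops the bar, and a closed bar keeps the lever out or in. About 2 N moves it; it stays where it is left
- cassette_pink: loose pink tissue cassette, 28 x 41 x 14 mm, on the bench right of the grinder; origin under its centre; to be left alone
- cassette_orange: loose orange tissue cassette, 28 x 41 x 14 mm, on the bench right of the grinder; origin under its centre; to be left alone
- cassette_blue: loose blue tissue cassette, 28 x 41 x 14 mm, set down on the grinder's deck at its near right corner, 100 mm above the bench; origin under its centre; to be left alone
- rack_brown: loose brown slide rack with blue-ended slides, 36 x 100 x 80 mm, at the bench's edge in front of and left of the grinder; origin under its centre; to be left alone

How it is judged (in metres and radians):
On the way:
1. the gear lever is fully home in the far right slot, with the green dot (value of joint lever_fore above 0.25 rad and value of joint lever_side above 0.12 rad and value of joint lock below 0.015 m), for 0.2 s.
At the end, for the whole second after the job is handed in: The lever stands in the far right slot (lever_side above 0.12 rad) and fully home (lever_fore above 0.24 rad of 0.29), the lock slide is closed behind it (more than 22 of its 26 mm), and both are at rest (value of joint lever_fore above 0.24 rad and value of joint lever_side above 0.12 rad and value of joint lock above 0.022 m and velocity of joint lever_fore between -0.05 and 0.05 rad/s and velocity of joint lever_side between -0.05 and 0.05 rad/s and velocity of joint lock between -0.01 and 0.01 m/s); the robot touches nothing.
It fails at once if the gear lever is gripped or rammed (more than 35 N from the fingers) (contact force between the fingers and lever_side above 35 N).
It fails at once if the lock slide is gripped or rammed (more than 35 N from the fingers) (contact force between the fingers and lock above 35 N).
It fails at once if a loose cassette or the brown slide rack is moved more than 15 mm (distance of any of cassette_pink, cassette_orange, cassette_blue, rack_brown from where it was at the start of the episode above 0.015 m).
It also fails if it takes over 58 s, if anything falls off the work surface, if the arm or the gripper's body presses on something with over 40 N, if the wrist force passes 120 N, or if a joint passes its speed limit or range.

### The arm

A 7-joint arm with a two-finger parallel gripper is mounted at the origin on a cart in front of the work surface, level with it; the furniture and walls round the work are solid. World frame = base frame: x ahead of the robot, y to its left, z up, the work surface at z = 0. Lengths are in mm, angles in rad, forces in N, time in s.
With the tool pointing down it reaches from about 400 to 875 mm from the base axis. Payload 19.3 kg.
Tool frame: the origin (TCP) lies at the very end of the fingers, on their centre line; the grasp point (between the pads) lies 19 mm behind it (grip_point_offset is the z of the grasp point in the tool frame, in mm); z points along the fingers, y is the line along which they close (so a half turn about z gives the same grasp; the last joint's range is limited). The gripper opens to 85 mm and grips with 20 to 120 N. Pads are 22 mm wide; open, the fingers measure 114 mm over their backs; the gripper's body (76 mm by 85 mm) begins 54 mm behind the grasp point. The pads swing forward as they close: fully open they stand 13 mm farther back than shut.
Start: joints at [1.27, 0.521, -0.036, 1.599, 0.021, 1.021, -0.113], TCP at [142.945, -608.425, 231.291] pointing down, gripper open.
Joint ranges: [-2.91, 2.91], [-0.3, 2.13], [-1.5, 1.42], [0.17, 2.43], [-1.26, 4.41], [0.16, 1.93], [-2.52, 2.52]. Speed limits (rad/s): [1.89, 1.89, 2.39, 2.39, 3.01, 3.01, 3.01].

### API

Orientations are given as a 3x3 rotation matrix whose columns are the frame's x, y, z axes.
In Python, from workcell import movep, movel, goto_joints, open_gripper, clamp, wait, inverse_kinematics, read_state, camera, PlanningError, finish_job, grip_point_offset gives the robot as it stands. Calls block until the motion is done:
- movep(position, orientation): joint-space move of the TCP to a pose.
- movel(position, frame=None, max_speed=150, guard=None): straight line of the TCP; frame=None keeps the orientation; max_speed is the mean speed in mm/s. With guard (N) it stops when the force on the tool has changed by that much, and returns True; else False.
- goto_joints(angles): joint-space move.
- open_gripper() and clamp(): open the fingers fully, or close them until they stop; the grip force is fixed at half the most.
- wait(seconds).
- inverse_kinematics(position, orientation): joint angles nearest the present ones, or None.
- read_state(): the state.
- camera(name): name is "side" or "top" or "wrist"; returns a dict with "image" (400x640x3 uint8, blue, green, red), "range_z" (400x640 float32, mm along the optical axis (not along the pixel's ray), 0 where there is no reading), "fx", "fy", "cx", "cy" (pixels), "cam_to_world" (4x4, takes a point from camera to world coordinates). Camera axes: x right, y up, looking along -z (the intrinsics and any distortion apply to the point x, -y, -z); pixel columns grow to the right and rows downward; lengths in mm; the calibration is good to about 2 mm. A picture is of the moment at which its call begins.
A pose or a line that the arm cannot do raises PlanningError and nothing moves.
- finish_job(): hands the job in; it is judged then, once.
The state is a dict: "time": time; "qpos": joint angles; "qvel": joint speeds; "joint_efforts": joint torques, N m; "eef_pos": TCP position; "tool_rot": TCP orientation; "ft_force": force on the tool from outside, world axes, zero at the start; "torque": the same for the moment, N m; "finger_gap": finger opening in mm; "gripper_force": force on a finger pad.
Only numpy, scipy, OpenCV 4.12 (cv2) and the standard library are available. Lean on these libraries where they do the work, as an engineer would, in place of code of your own. Each camera call takes 0.05 s, during which the arm holds its last target. There are 200 camera calls.

## Working session

There is one attempt and no reset: what is moved stays moved. The work goes in short steps, each a Python script; the robot and the scene stay as the last script left them, time stands still between calls to the robot, and variables do not carry over. Pictures are saved under pics/ and viewed, at most 10 in all, crops included, and the job is handed in when it is done.

```bash
ls; mkdir -p pics
python3 - <<'E'
from workcell import *
import cv2,pickle,numpy as np
s=read_state();print(s['time'],s['eef_pos'],s['finger_gap'],s['tool_rot'],grip_point_offset)
for n in('top','side'):
    c=camera(n);pickle.dump(c,open(n+'.pkl','wb'));cv2.imwrite(f'pics/{n}0.png',c['image']);print(n,np.round(c['cam_to_world'],3),c['fx'],c['cx'],c['cy'],[k for k in c])
E
```

```text
pics
0.0 [ 142.84549227 -608.1177639   230.7448299 ] 85.43569321931503 [[ 9.73496246e-01  2.28702757e-01 -3.29110549e-04]
 [ 2.28702980e-01 -9.73495682e-01  1.05104500e-03]
 [-8.00108094e-05 -1.09845692e-03 -9.99999393e-01]] -18.700000000000003
top [[-2.50000e-02  9.89000e-01 -1.44000e-01  3.31570e+02]
 [-1.00000e+00 -2.70000e-02 -1.50000e-02 -3.27187e+02]
 [-1.90000e-02  1.43000e-01  9.90000e-01  9.56956e+02]
 [ 0.00000e+00  0.00000e+00  0.00000e+00  1.00000e+00]] 405.4039858317689 324.4326591952525 196.60454041667924 ['image', 'range_z', 'fx', 'fy', 'cx', 'cy', 'cam_to_world']
side [[ 1.000000e+00 -2.000000e-03 -3.000000e-02  4.294910e+02]
 [-2.500000e-02  5.040000e-01 -8.630000e-01 -1.060186e+03]
 [ 1.600000e-02  8.640000e-01  5.040000e-01  5.411110e+02]
 [ 0.000000e+00  0.000000e+00  0.000000e+00  1.000000e+00]] 438.88090990706934 318.9368689712664 203.5246383431298 ['image', 'range_z', 'fx', 'fy', 'cx', 'cy', 'cam_to_world']
```

View pics/top0.png

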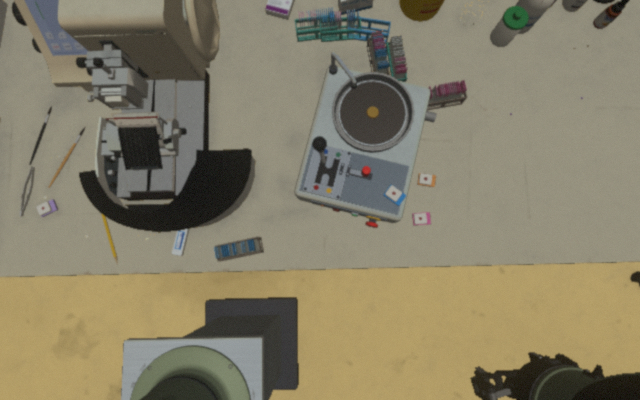

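View pics/side0.png

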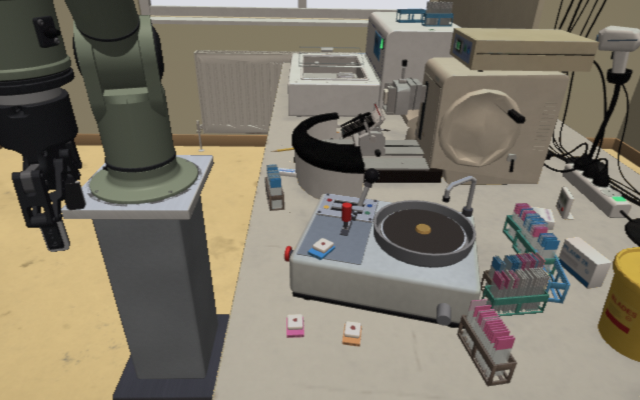

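The top view shows the grinder turned slightly clockwise, with the ball at about (319,144), gate (326,172), red knob (367,171). The blue cassette is at (395,193), and the pink and orange ones are on the bench to the right. Next I'll zoom in and convert these to world coordinates.

```bash
cat > h.py <<'E'
import numpy as np,cv2,pickle
def ray(c,u,v,z):
    T=c['cam_to_world'];d=T[:3,:3]@np.array([(u-c['cx'])/c['fx'],-(v-c['cy'])/c['fy'],-1]);o=T[:3,3]
    return o+d*(z-o[2])/d[2]
def proj(c,p):
    T=c['cam_to_world'];q=T[:3,:3].T@(np.array(p,float)-T[:3,3]);return np.array([c['cx']+c['fx']*q[0]/-q[2],c['cy']-c['fy']*q[1]/-q[2]])
def blobs(c,lo,hi,amin,roi,amax=1e9):
    x0,y0,x1,y1=roi;hsv=cv2.cvtColor(c['image'],cv2.COLOR_BGR2HSV)[y0:y1,x0:x1]
    m=cv2.inRange(hsv,lo,hi);n,_,st,ce=cv2.connectedComponentsWithStats(m)
    return [(st[i,4],np.round(ce[i]+[x0,y0],1),st[i,:4]+[x0,y0,0,0]) for i in range(1,n) if amin<=st[i,4]<=amax]
E
python3 - <<'E'
from h import *
c=pickle.load(open('top.pkl','rb'));s=pickle.load(open('side.pkl','rb'))
R=(285,45,445,235)
for nm,lo,hi,cc,roi in [('red',(0,150,90),(8,255,255),c,R),('green',(45,80,60),(85,255,255),c,(300,130,360,200)),('blue',(95,130,80),(125,255,255),c,R),('yel',(18,120,120),(35,255,255),c,(300,130,360,210)),('black',(0,0,0),(180,255,50),c,(300,130,345,200)),
 ('sred',(0,150,90),(8,255,255),s,(280,170,400,260)),('sblack',(0,0,0),(180,255,45),s,(350,160,390,215))]:
    for b in blobs(cc,lo,hi,3,roi): print(nm,b)
im=c['image'];
a=cv2.resize(im[125:225,290:410],None,fx=6,fy=6,interpolation=cv2.INTER_CUBIC);cv2.imwrite('pics/topz.png',a)
# bowl: ring of the dark disc
g=cv2.cvtColor(im,cv2.COLOR_BGR2GRAY);m=((g<110)*255).astype(np.uint8);m[:, :325]=0;m[:,420:]=0;m[:70]=0;m[155:]=0
k=max(cv2.findContours(m,0,1)[0],key=cv2.contourArea);e=cv2.fitEllipse(k);print('bowl',e)
print('bowl world z127',ray(c,*e[0],127))
E
```

```text
red (np.int32(51), array([365.8, 170.4]), array([362, 167,   8,   8]))
red (np.int32(7), array([315.7, 187. ]), array([315, 186,   3,   3]))
red (np.int32(35), array([371.4, 223.8]), array([367, 222,  10,   5]))
green (np.int32(7), array([338. , 154.3]), array([337, 153,   3,   3]))
blue (np.int32(14), array([381.4,  52.1]), array([377,  50,   9,   5]))
blue (np.int32(5), array([378.4,  54.2]), array([377,  54,   4,   2]))
blue (np.int32(6), array([325.5, 151. ]), array([325, 150,   2,   3]))
blue (np.int32(41), array([400.1, 199.3]), array([396, 194,   9,  11]))
yel (np.int32(14), array([328.5, 190.3]), array([327, 189,   4,   4]))
black (np.int32(136), array([319.1, 143.9]), array([313, 138,  13,  14]))
black (np.int32(197), array([327.2, 171.7]), array([316, 160,  22,  25]))
sred (np.int32(3), array([329., 200.]), array([328, 200,   3,   1]))
sred (np.int32(124), array([346.7, 210.8]), array([343, 203,   9,  18]))
sred (np.int32(53), array([287.1, 252.1]), array([285, 246,   6,  13]))
sblack (np.int32(503), array([369.3, 172.2]), array([350, 160,  40,  24]))
sblack (np.int32(3), array([354., 204.]), array([353, 204,   3,   1]))
sblack (np.int32(3), array([359., 212.]), array([358, 212,   3,   1]))
bowl ((373.5848388671875, 108.85633087158203), (72.73336791992188, 83.23597717285156), 24.457794189453125)
bowl world z127 [ 638.12689133 -424.01698346  127.        ]
```

View pics/topz.png

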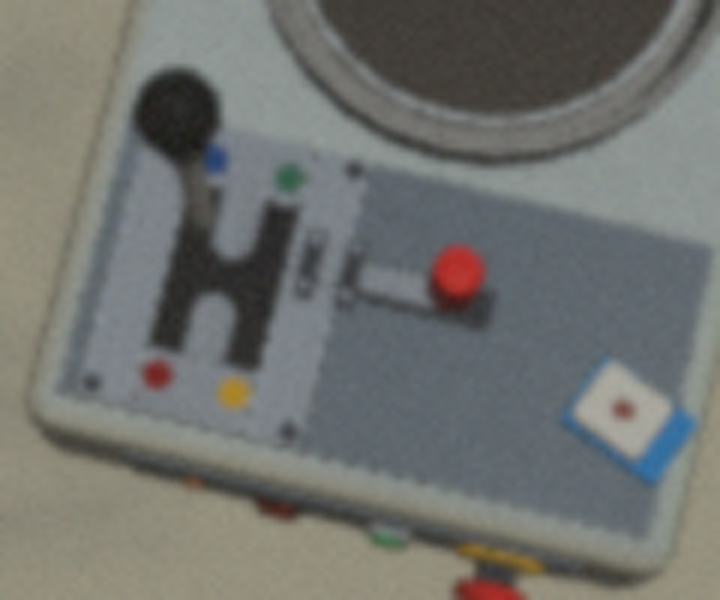

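The zoom shows all four dots, the ball behind the blue dot (lever far along the left column), and the lock knob open. Now I'll fit the gate pose from the dots and knob.

```bash
cat >> h.py <<'E'
def fit(w,m):
    w=np.array(w)[:,:2];m=np.array(m,float);wc=w.mean(0);mc=m.mean(0)
    U,S,V=np.linalg.svd((m-mc).T@(w-wc));R=(U@V).T
    return R,wc-R@mc,np.linalg.norm((m@R.T+wc-R@mc)-w,axis=1)
E
python3 - <<'E'
from h import *
c=pickle.load(open('top.pkl','rb'));s=pickle.load(open('side.pkl','rb'))
px=[(325.5,151),(338,154.3),(315.7,187),(328.5,190.3)]
M=[(40,14),(40,-14),(-40,14),(-40,-14)]
w=[ray(c,u,v,104) for u,v in px]+[ray(c,366,170.4,155)]; M=M+[(11,-80)]
R,t,r=fit(w,M);print(R,t,np.degrees(np.arctan2(R[1,0],R[0,0])),r)
print('bowl',R.T@(ray(c,373.6,108.9,127)[:2]-t), 'exp 146,-60')
for z in(155,160,165,170):
    print('ball',z,R.T@(ray(c,319.1,143.9,z)[:2]-t), proj(s,ray(c,319.1,143.9,z)))
# expected side: redknob
p=np.r_[t+R@(11,-80),141];print('knob proj side',proj(s,p),'meas 346.7,210.8; top',proj(c,p))
for u,v in[(394.5,193.5),]: print('blue cas',R.T@(ray(c,u,v,114)[:2]-t))
print('rack',ray(c,238,248,80))
f=-np.arcsin(0)
for a in(.1,.15,.2,.25,.29):
    print(a,148*np.sin(a)*np.cos(.175),148*np.sin(.175),24+148*np.cos(a)*np.cos(.175))
E
```

```text
[[ 0.95856573  0.28487143]
 [-0.28487143  0.95856573]] [ 511.72330359 -320.92589641] -16.55116364561522 [0.92432173 0.7855291  0.69206903 0.69150187 0.77117182]
bowl [150.44793157 -62.86570901] exp 146,-60
ball 155 [39.2559622  26.32260438] [371.80347384 179.82138729]
ball 160 [37.94565928 25.80109706] [371.2862253  177.53792876]
ball 165 [36.63535635 25.27958975] [370.76570258 175.24001591]
ball 170 [35.32505342 24.75808243] [370.24187448 172.92751105]
knob proj side [345.61359111 211.16615449] meas 346.7,210.8; top [365.748244   171.61522734]
blue cas [ -12.82699708 -150.46358059]
rack [ 352.15365839 -124.93037895   80.        ]
0.1 14.549674996569419 25.7680043638522 169.01143716479297
0.15 21.779042855729354 25.7680043638522 168.10302995909834
0.2 28.95397445005623 25.7680043638522 166.83444022591326
0.25 36.056536187196365 25.7680043638522 165.20883877890182
0.29 41.67454224810807 25.7680043638522 163.65400989414928
```

```bash
cat >> h.py <<'E'
from workcell import *
G=np.array([[0.95856573,0.28487143],[-0.28487143,0.95856573]]);GT=np.array([511.72,-320.93])
TR=np.array([[G[0,0],-G[0,1],0],[G[1,0],-G[1,1],0],[0,0,-1.]])
def W(x,y,z): return np.r_[GT+G@(x,y),z]
def rel():
    p=read_state()['eef_pos'];return np.round(np.r_[G.T@(p[:2]-GT),p[2]],1)
def L(x,y,z,v=150,g=None):
    h=movel(W(x,y,z),TR,max_speed=v,guard=g);s=read_state();print('at',rel(),'hit',h,'F',np.round(s['ft_force'],1),'t',round(s['time'],2));return h
E
python3 - <<'E'
from h import *
clamp();print(read_state()['finger_gap'],read_state()['time'])
movep(W(76,26,240),TR);print(rel(),read_state()['time'])
L(76,26,152)
for n in('side','wrist'):
    c=camera(n);cv2.imwrite(f'pics/{n}1.png',c['image'])
cv2.imwrite('pics/side1z.png',cv2.resize(cv2.imread('pics/side1.png')[60:280,250:500],None,fx=2.6,fy=2.6))
E
```

```text
-0.01694902670121613 0.8667
[ 75.7  24.7 240. ] 2.8
at [ 76.4  25.7 152.9] hit False F [-0.  -0.3 -0.2] t 3.53
```

View pics/side1z.png

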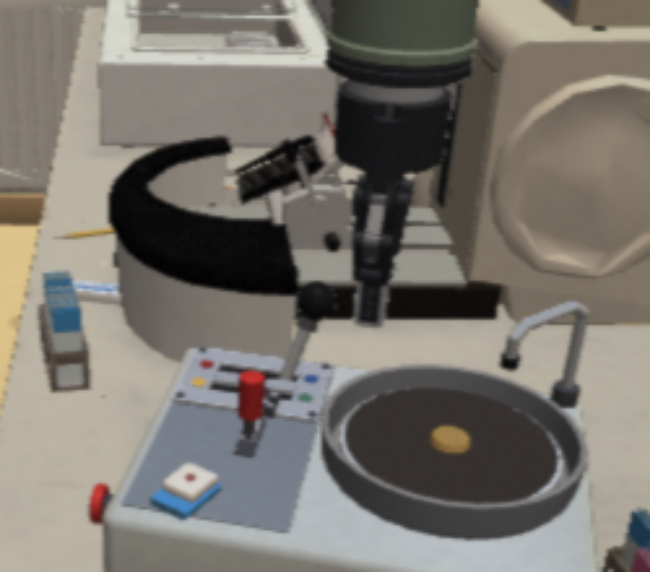

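View pics/wrist1.png

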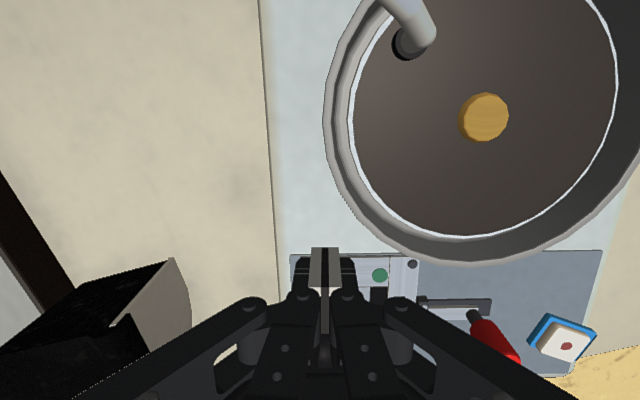

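The closed fingers stand just far of the ball, at the right height and clear of the pipe and bowl. Next: push it back to the crossing.

Run:
```python
from h import *
L(26,25.7,152,50,12)
L(45,25.7,152); L(45,80,175); 
c=camera('side');cv2.imwrite('pics/side2z.png',cv2.resize(c['image'][60:280,250:500],None,fx=2.6,fy=2.6))
for x in (0,3,-3,6,-6): print(x,proj(c,W(x,25.8,169.7)))
for b in blobs(c,(0,0,0),(180,255,50),20,(340,150,385,215),400):print(b)
t=camera('top');print(proj(t,W(0,25.8,169.7)))
for b in blobs(t,(0,0,0),(180,255,50),20,(300,130,345,200),400):print(b)
```

```text
at [ 26.   25.7 151.8] hit False F [ 1.5 -0.2  1.3] t 4.78
at [ 45.   25.9 151.3] hit False F [-0.9 -0.8  0.1] t 5.06
at [ 44.8  79.4 175. ] hit False F [-0.2 -0.3  0.3] t 5.6
0 [352.23418113 170.46667281]
3 [353.75718147 170.66644133]
-3 [350.71351838 170.26721092]
6 [355.28252479 170.86651716]
-6 [349.19518783 170.06805493]
(np.int32(66), array([380.1, 154.4]), array([377, 150,   7,  10]))
[313.93345905 160.48216347]
(np.int32(55), array([309.1, 130.9]), array([300, 130,  21,   4]))
(np.int32(170), array([316. , 159.8]), array([308, 153,  18,  14]))
(np.int32(152), array([328.7, 172.4]), array([316, 160,  22,  25]))
```

View pics/side2z.png

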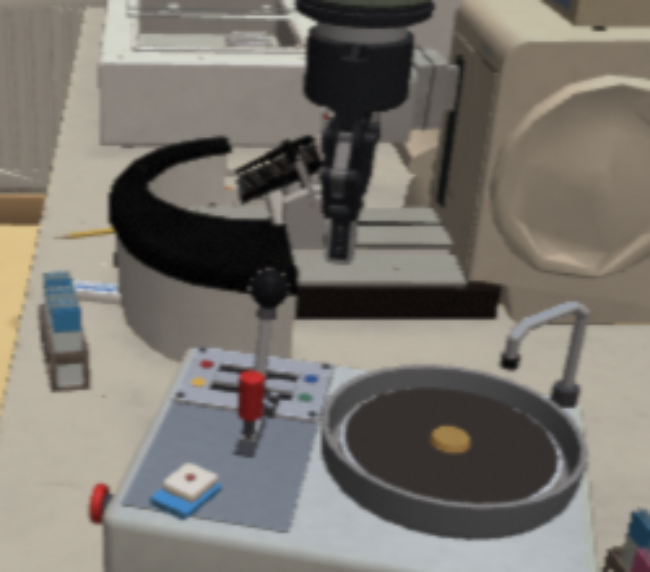

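The ball is now at about (353.5,170.4) in the full side image. That puts it within 2 mm of the crossing line, so I'll push it right.

Run:
```python
from h import *
L(0,80,175);L(0,62,152)
L(0,-6,152,35,9)
p=rel();L(0,p[1]+12,152)
c=camera('side');cv2.imwrite('pics/side3z.png',cv2.resize(c['image'][60:280,250:500],None,fx=2.6,fy=2.6))
print('exp',proj(c,W(0,-25.8,169.7)))
```

```text
at [ -0.   79.3 175.1] hit False F [ 0.  -0.6  0.3] t 6.15
at [-1.000e-01  6.160e+01  1.514e+02] hit False F [-0.7  0.8 -0.1] t 6.49
at [ -0.3  -1.4 151.2] hit True F [3.  4.3 2.8] t 8.17
at [  0.   11.1 152. ] hit False F [0.1 0.4 0.3] t 8.42
exp [346.68699372 182.25110183]
```

View pics/side3z.png

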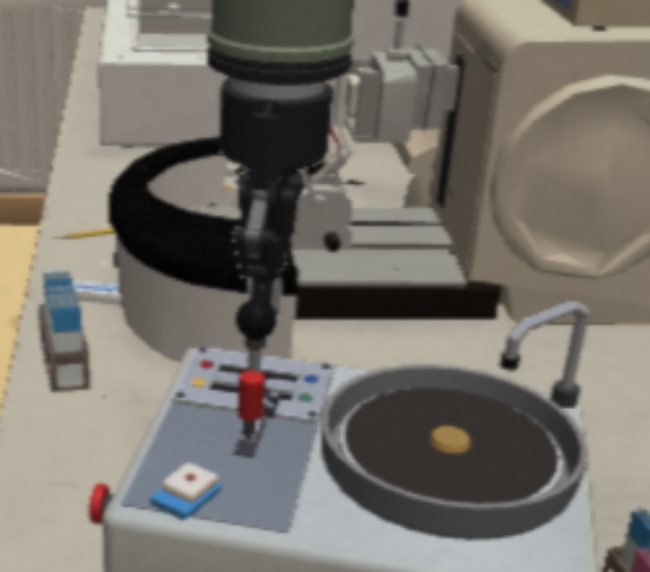

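The ball is at about (348.5,182.3) in the full side image, so it is in the right column at the crossing. Next: push it home from the near side.

Run:
```python
from h import *
L(0,25,235);L(-45,-26,235);L(-45,-26,152)
L(22,-26,152,40,9)
wait(0.3);p=rel();L(p[0]-25,-26,152);L(-25,-26,235);L(-20,-115,235)
c=camera('side');cv2.imwrite('pics/side4z.png',cv2.resize(c['image'][60:280,250:500],None,fx=2.6,fy=2.6))
print('exp home',proj(c,W(41.7,-25.8,163.6)),'0.25',proj(c,W(36,-25.8,165.2)))
```

```text
at [ -0.4  24.7 234.2] hit False F [ 0.4  0.7 -0.6] t 9.18
at [-44.6 -25.5 234.8] hit False F [ 0.4 -0.   0.6] t 9.78
at [-44.4 -25.7 152.6] hit False F [-0.4 -0.6  0.9] t 10.47
at [ 18.9 -26.1 150.9] hit True F [-5.2  0.7  3.2] t 12.0
at [ -6.1 -26.  152.3] hit False F [ 0.6  0.4 -1.1] t 12.62
at [-25.  -25.8 234.3] hit False F [-0.4 -0.1 -0.2] t 13.33
at [ -19.9 -113.9  234.6] hit False F [-0.4  0.9  0. ] t 14.07
exp home [368.91502148 188.30117816] 0.25 [365.8865451  187.09832746]
```

View pics/side4z.png

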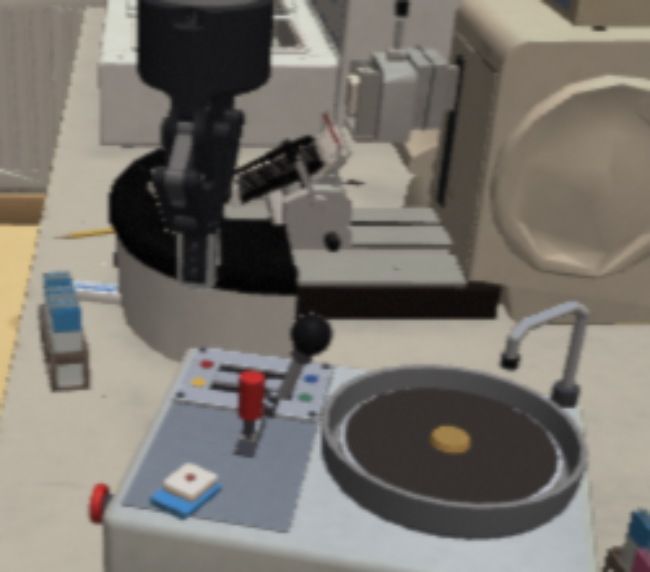

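The ball is at about (369.6,188.8), matching the home position, and the guard stopped at the end stop. Now the lock knob.

Run:
```python
from h import *
L(7,-118,235);L(7,-118,133,120)
h=L(7,-68,133,35,9)
wait(0.3);p=rel();L(7,p[1]-15,133);L(7,-110,240);L(-60,-170,260)
c=camera('side');cv2.imwrite('pics/side5z.png',cv2.resize(c['image'][60:280,250:500],None,fx=2.6,fy=2.6))
print('exp closed',proj(c,W(11,-54,141)),'22mm',proj(c,W(11,-58,141)))
for b in blobs(c,(0,150,90),(8,255,255),20,(320,170,400,240)):print(b)
```

```text
at [   7.4 -116.8  234.8] hit False F [-0.1  0.1  0. ] t 14.46
at [   7.4 -118.2  133.8] hit False F [-0.2 -0.8  0.3] t 15.46
at [  6.7 -75.  133. ] hit True F [-0.4 -4.4  0.6] t 16.6
at [  6.8 -90.5 132.9] hit False F [0.4 0.1 0.1] t 17.15
at [   6.7 -109.4  239. ] hit False F [-0.5  1.   0.2] t 18.02
at [ -59.5 -169.2  259.7] hit False F [0.  0.7 0.5] t 18.79
exp closed [348.62866021 204.03001899] 22mm [348.1753316  205.10254749]
(np.int32(118), array([349.3, 204.4]), array([346, 196,   8,  18]))
```

View pics/side5z.png

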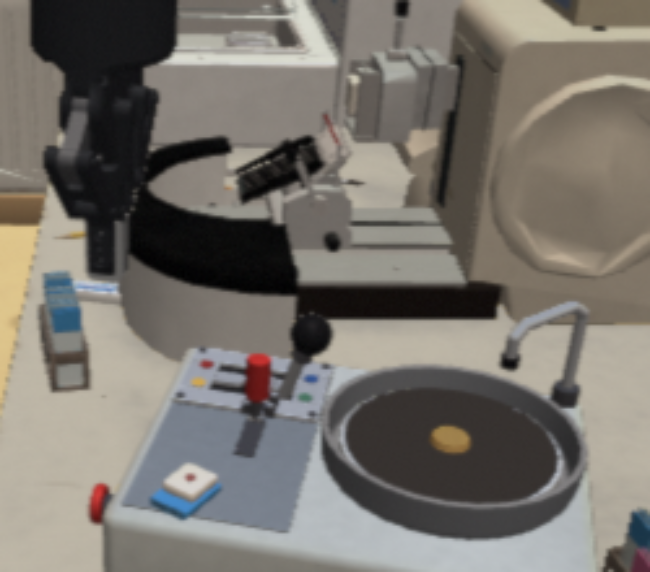

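The knob is at (349.3,204.4), so the travel measures about 23–26 mm. That is close to the limit, so I'll give it a second gentle push with a higher guard and measure in the top view too.

Run:
```python
from h import *
L(7,-110,240);L(7,-95,133)
L(7,-66,133,20,15)
p=rel();L(7,p[1]-18,133);L(7,-110,240);L(-60,-230,280)
c=camera('side')
for b in blobs(c,(0,150,90),(8,255,255),20,(320,170,400,240)):print(b)
for b in blobs(c,(0,0,0),(180,255,45),20,(358,175,382,200)):print('ball',b)
c=camera('top');print('exp',proj(c,W(11,-54,155)),'22',proj(c,W(11,-58,155)),'ball exp',proj(c,W(41.7,-25.8,163.6)))
for b in blobs(c,(0,150,90),(8,255,255),20,(340,150,400,190)):print(b)
for b in blobs(c,(0,0,0),(180,255,50),20,(320,130,352,165)):print('ball',b)
for b in blobs(c,(95,130,80),(125,255,255),20,(380,180,420,215)):print('cass',b)
```

```text
at [   6.4 -110.8  240.1] hit False F [-0.3 -0.4  0.5] t 19.61
at [  7.4 -95.6 134. ] hit False F [-0.4 -1.1  0.8] t 20.48
at [  6.9 -75.1 133.1] hit True F [ 0.2 -5.5 -0.1] t 21.52
at [  6.7 -94.  132.9] hit False F [0.3 0.5 0.5] t 21.8
at [   6.7 -109.5  239.1] hit False F [ 0.4  0.7 -0.8] t 22.68
at [ -59.5 -228.9  279.6] hit False F [0.7 0.1 0.2] t 23.78
(np.int32(120), array([349.2, 204.5]), array([346, 196,   8,  18]))
ball (np.int32(312), array([370.3, 184.7]), array([362, 175,  20,  24]))
exp [353.81158399 166.9461798 ] 22 [355.73330764 167.44554725] ball exp [344.28545162 148.04415178]
(np.int32(53), array([353.5, 167.5]), array([350, 164,   8,   8]))
ball (np.int32(134), array([344., 148.]), array([338, 141,  13,  15]))
cass (np.int32(42), array([400. , 199.4]), array([395, 194,  10,  11]))
```

The knob reached the same hard stop again. The top view gives full travel (353.5 measured, 353.8 expected), the ball is at home (344,148), and the blue cassette hasn't moved. I'll hand it in.

```bash
python3 -c "
from workcell import *
print(finish_job())"
```

```text
the job is handed in; nothing more can be done
None
```

The gear lever is fully home in the far right slot (green dot) and the lock slide is closed behind it. I handed the job in at about 24 s; the blue cassette measured unmoved, I didn't re-measure the other loose items, and no verdict came back.

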